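# Open the bench torch outlet and take its cap off

### The arm

A 7-joint arm with a two-finger parallel gripper is mounted at the origin on a cart in front of the work surface, level with it; the furniture and walls round the work are solid. World frame = base frame: x ahead of the robot, y to its left, z up, the work surface at z = 0. Lengths are in m, angles in rad, forces in N, time in s.
With the tool pointing down it reaches from about 0.35 to 0.9 m from the base axis. Payload 19.9 kg.
Tool frame: the origin (TCP) lies between the finger pads; the fingertips stand 19 mm ahead of it and the grasp point (between the pads) is the TCP; z points along the fingers, y is the direction in which the jaws open and shut (so a half turn about z gives the same grasp; the last joint's range is limited). The gripper opens to 94 mm and grips with 3 to 60 N. Pads are 16 mm wide; open, the fingers measure 119 mm over their backs; the gripper's body (75 mm by 177 mm) begins 78 mm behind the grasp point.
Start: joints at [1.238, 0.417, -0.01, 1.614, 0.005, 1.111, -0.053], TCP at [0.18, -0.599, 0.224] pointing down, gripper open.
Joint ranges: [-2.81, 2.81], [-0.39, 2.02], [-1.27, 1.25], [0.06, 2.57], [-1.19, 4.33], [0.19, 2], [-2.82, 2.82]. Speed limits (rad/s): [1.89, 1.89, 2.39, 2.39, 3.01, 3.01, 3.01].

### API

Orientations are given as a 3x3 rotation matrix whose columns are the frame's x, y, z axes.
In Python, from rig import robot gives the robot as it stands. Calls block until the motion is done:
- robot.move_ptp(position, orientation): joint-space move of the TCP to a pose.
- robot.move_linear(position, velocity=0.15, frame=None, threshold=None): straight line of the TCP; frame=None keeps the orientation; velocity is the mean speed in m/s. With threshold (N) it stops when the force on the tool has changed by that much, and returns True; else False.
- robot.goto_joints(angles): joint-space move.
- robot.gripper_to(opening): finger opening in m; the grip force is fixed at half the most; returns when the fingers have stopped.
- robot.pause(seconds).
- robot.ik(position, orientation): joint angles nearest the present ones, or None.
- robot.get_state(): the state.
- robot.grab_frame(name): name is "scene" or "side" or "wrist"; returns the picture (400x640x3 uint8, red, green, blue); there is no depth.
- robot.camera_info(name): a dict with "fx", "fy", "cx", "cy" (pixels), "rvec" (rotation vector, rad) and "tvec" (3), from world to camera coordinates, as OpenCV has them. Camera axes: x right, y down, z forward; pixel columns grow to the right and rows downward; lengths in m; the calibration is good to about 2 mm. A picture is of the moment at which its call begins: read the wrist's pose just before it. camera_info takes no time and is no camera call; for the wrist camera it gives the pose at the moment of the call.
A pose or a line that the arm cannot do raises robot.PlanningError and nothing moves.
- robot.sign_off(): hands the job in, once; it reports no verdict.
The state is a dict: "time": time; "qpos": joint angles; "joint_vel": joint speeds; "effort": joint torques, N m; "ee_pos": TCP position; "tool_rot": TCP orientation; "force": force on the tool from outside, world axes, zero at the start; "moment": the same for the moment, N m; "opening": finger opening in m.
Only numpy, scipy, OpenCV 4.12 (cv2) and the standard library are available. Lean on these libraries where they do the work, as an engineer would, in place of code of your own. Each camera call takes 0.05 s, during which the arm holds its last target.

### The job

Get the bench gas outlet ready for the torch hose: lever its stiff dust hood open with the blade of the plaster spatula (not with the fingers), fold the hood right back past upright, and lay the spatula down flat on the mat again. Then take off the round brass cap underneath: nobody knows whether this one is right- or left-handed, it lets go within a quarter turn one way and comes to a stop almost at once the other way, so try it both ways by feel and do not force it or wrench it up while it is still locked. Finish while holding the cap level in the gripper, lifted a good hand's breadth above the outlet, and leave the cast, the pot and the die where they stand.

Things in the scene. Friction and masses are not known exactly. Their poses are not given: they have to be found in the camera images.
- outlet_box: Grey gas outlet box, fixed to the worktop, 120 (x) x 112 (y) x 82 mm high, on a foot plate 132 x 124 x 8 mm; with the white dust hood on top, shut, 134 mm high in all. Origin: on the worktop, straight below the cap's axis; z up; its front looks along its -x, towards the robot's right, where the spatula lies, and the front face is at its x = -58 mm. A copper pipe comes out of its back.
- seat (a point): Middle of the brass seat on which the cap stands, 86 mm above the worktop; axes as the box. Two ears, 39 mm across, on its 18 mm high spigot hold the cap. The cap has 1.5 mm of play up and 7 degrees round; one way (varies, not visible) it then stops hard; the other way it turns freely, lifts straight off once turned 65 degrees, and stops at 105.
- hood_hinge (a point): Point on the hood's hinge axis, in the middle of the box's back edge: 50 mm behind (box +x) the cap's axis, 86 mm above the worktop. The axis runs along the box's y.
- hood (a joint): Angle of the hood about its hinge, rad: 0 shut, 1.57 upright, 1.95 stop, folded back. Hollow white plastic hood, 90 (x) x 96 (y) x 49 mm, 120 g. The hinge is stiff: about 2 N upward at the lip starts it, and it stays at any angle where it is left. At less than about 1.7 it may be in the gripper's way over the cap.
- hood_lip (a point): Middle of the front edge of the hood's prying lip, on its underside; turns with the hood (x towards the hinge, z up when shut). The lip: 64 mm wide (y), 4 mm thick, sticks out 19 mm from the hood's front wall. Shut, its edge is 3 mm in front of the box's front face and leaves a slot 6 mm high, 19 mm deep over the box's flat top (box top z = 82 mm, lip underside z = 88 mm).
- cap: Round knurled brass cap, closed on top, 52 mm across, 30 mm high, about 90 g, hidden under the hood. Origin: centre of its open underside, z up. On the seat its top is 116 mm above the worktop. A 30 N grip is plenty: the fingers then slip on it before they can force it.
- spatula: Plaster spatula lying flat on the mat, 198 mm long, 80 g: turned wooden handle, 18 mm thick, from y = -6 to +99 mm; flat steel blade, 17 mm wide, 2 mm thick, from y = -6 to -99 mm, flat sides up and down, 9 mm above the mat. Origin: middle of its length, on its underside; y towards the handle's end, z up.
- spatula_grip (a point): Point on the spatula's axis, 9 mm above its underside, in the handle, 24 mm behind where the blade begins: grip across the handle here. Axes as the spatula's.
- spatula_tip (a point): Tip of the spatula's blade, on its axis, 117 mm ahead of the grip point. Axes as the spatula's.
- cast: Bystander: white stone cast of an arch of teeth, 52 x 67 x 30 mm, loose on the mat to the left. Origin: centre of its underside.
- pot: Bystander: round pot of powder with a beige lid, 61 mm across, 55 mm high, loose, in front of the outlet box, towards the robot. Origin: centre of its underside.
- die: Bystander: small beige stone die, 16 x 18 x 26 mm, loose, on the left. Origin: centre of its underside.

How it is judged:
On the way, in this order (a step that is already met when the one before it is completed fails the run):
1. the hood is being levered up by the spatula, which presses on the outlet, and the fingers do not touch the outlet (value of joint hood above 0.12 rad and contact force between spatula and outlet_box above 0.3 N and contact force between the fingers and outlet_box below 0.2 N and contact force between the fingers and spatula above 1 N), for 0.1 s.
2. the hood is folded back past upright and the spatula lies flat on the mat, let go (value of joint hood above 1.6 rad and height (world z) of spatula below 0.012 m and angle between spatula's own z axis and vertical below 0.15 rad and contact force between the fingers and spatula below 0.1 N and contact force between spatula and outlet_box below 0.1 N and linear speed of spatula below 0.03 m/s), for 0.2 s.
At the end, for the whole second after the job is handed in: The cap is held in the fingers, at rest, level within 0.3 rad, its underside at least 30 mm above the seat it was screwed to (116 mm above the worktop) and touching no part of the outlet; the hood is folded back past 1.6 rad; the spatula lies flat on the mat, let go (all of step 2 and z of cap in the frame of outlet_box above 0.116 m and angle between cap's own z axis and vertical below 0.3 rad and contact force between the fingers and cap above 1 N and contact force between cap and outlet_box below 0.1 N and linear speed of cap below 0.05 m/s); the arm keeps its last pose, push and grip.
It fails at once if the cap was forced: more than 200 N between cap and outlet (contact force between cap and outlet_box above 200 N).
It fails at once if the cast, the pot or the die was pushed more than 25 mm (distance of any of cast, pot, die from where it was at the start of the episode above 0.025 m).
It also fails if it takes over 67 s, if anything falls off the work surface, if the arm or the gripper's body presses on something with over 40 N, if the wrist force passes 120 N, or if a joint passes its speed limit or range.

## Working session

There is one attempt and no reset: what is moved stays moved. The work goes in short steps, each a Python script; the robot and the scene stay as the last script left them, time stands still between calls to the robot, and variables do not carry over. Pictures are saved under pics/ and viewed, and the job is handed in when it is done.

```bash
ls -la; mkdir -p pics; python3 - <<'E'
from rig import robot
import cv2
s=robot.get_state(); print({k:(v if not hasattr(v,'round') else v) for k,v in s.items()})
for n in ["scene","side","wrist"]:
    print(n,robot.camera_info(n))
    cv2.imwrite(f"pics/a_{n}.png",robot.grab_frame(n)[:,:,::-1])
E
```

```text
total 12
drwxr-xr-x  3 agent agent 4096 Dec  6 11:05 .
drwxr-xr-x 23 root  root  4096 Dec  6 11:05 ..
drwxr-xr-x  2 agent agent 4096 Dec  6 11:05 pics
{'time': 0.0, 'qpos': array([ 1.23749395,  0.4179643 , -0.01030962,  1.61414148,  0.00471043,
        1.1106759 , -0.05300729]), 'joint_vel': array([ 4.35170592e-05,  9.80371103e-04,  1.46601433e-03, -3.29311487e-04,
       -1.12911958e-03, -5.22603892e-04, -2.14419825e-04]), 'effort': array([-1.11004720e-03, -8.51253462e+01,  6.38063382e-01, -4.25996983e+01,
       -4.89564682e-02,  1.87980366e-02,  1.56316219e-04]), 'ee_pos': array([ 0.17969513, -0.59826425,  0.22384502]), 'tool_rot': array([[ 9.57723595e-01,  2.87689650e-01, -4.25293947e-04],
       [ 2.87689949e-01, -9.57722985e-01,  1.08506448e-03],
       [-9.51519690e-05, -1.16154464e-03, -9.99999321e-01]]), 'force': array([ 0.1094415 ,  0.06113797, -0.37973292]), 'moment': array([ 0.00681158, -0.00971225, -0.03365923]), 'opening': 0.09408507817406914}
scene {'fx': 493.82629120345064, 'fy': 493.82629120345064, 'cx': 325.75669893937345, 'cy': 208.097150708249, 'rvec': array([ 0.72013442, -2.6890249 ,  1.00706931]), 'tvec': array([0.46375134, 0.28124761, 0.97275292])}
side {'fx': 483.73333001050435, 'fy': 483.73333001050435, 'cx': 318.28074920537705, 'cy': 204.04333133779605, 'rvec': array([ 0.6198094 , -2.60125406,  1.27150913]), 'tvec': array([0.45607283, 0.23239317, 1.11974775])}
wrist {'fx': 301.0344691958838, 'fy': 301.0344691958838, 'cx': 322.3135803314236, 'cy': 198.22340261408397, 'rvec': array([-2.33914374,  1.73843775,  0.23962818]), 'tvec': array([-0.62457328, -0.02859814,  0.39275874])}
```

View pics/a_scene.png

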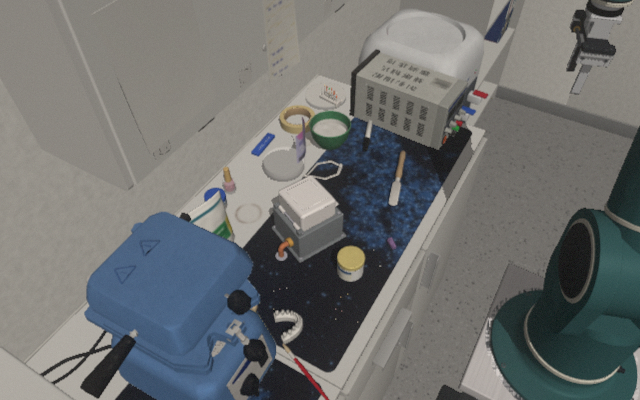

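View pics/a_side.png

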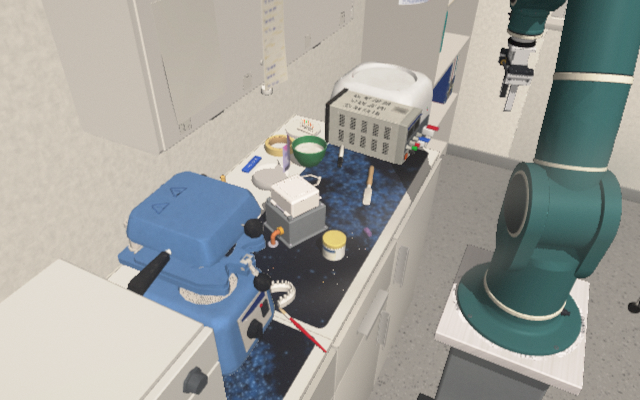

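View pics/a_wrist.png

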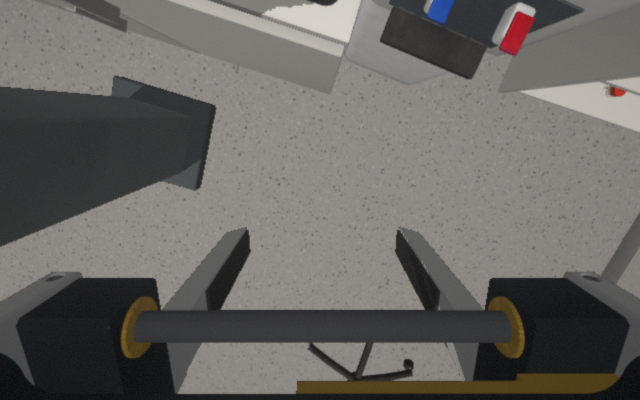

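```bash
python3 - <<'E'
import cv2
a=cv2.imread("pics/a_scene.png"); b=cv2.imread("pics/a_side.png")
cv2.imwrite("pics/c1.png",cv2.resize(a[130:290,260:420],(800,800),interpolation=cv2.INTER_CUBIC)[:600])
cv2.imwrite("pics/c1b.png",cv2.resize(a[160:280,250:410],(800,600),interpolation=cv2.INTER_CUBIC))
cv2.imwrite("pics/c2.png",cv2.resize(b[160:280,240:400],(800,600),interpolation=cv2.INTER_CUBIC))
E
```

```text
(no output)
```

View pics/c1.png

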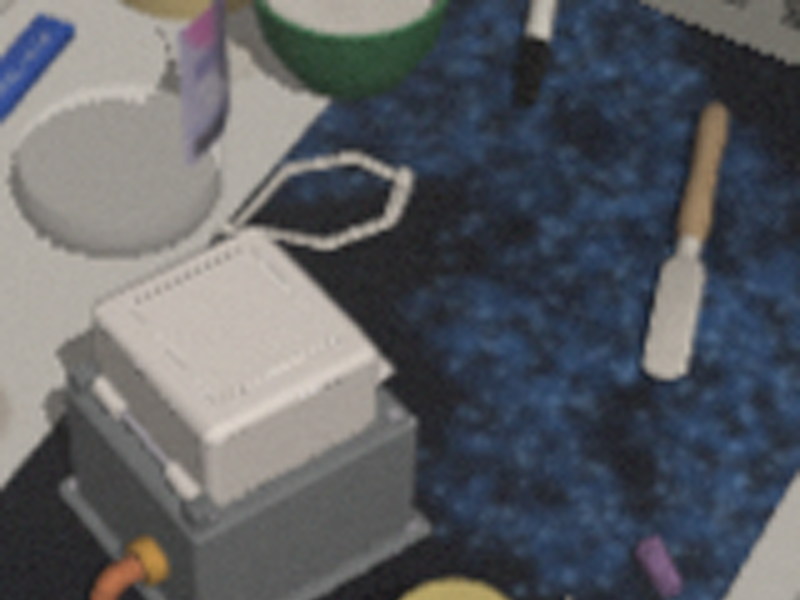

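View pics/c1b.png

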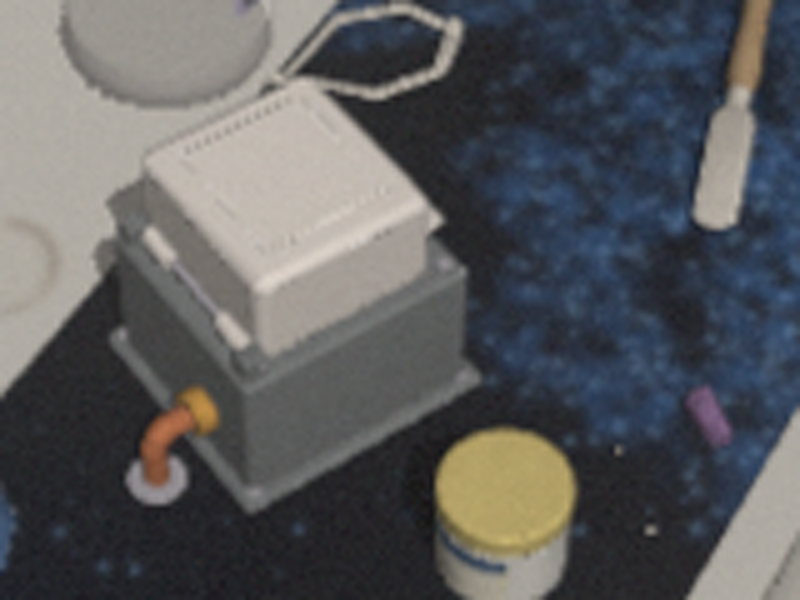

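View pics/c2.png

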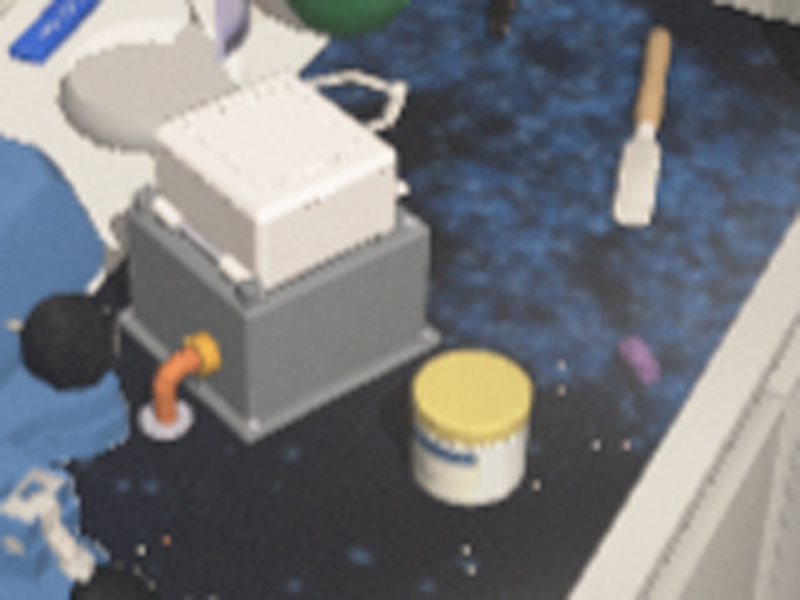

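```bash
cat > geo.py <<'E'
import numpy as np, cv2
from scipy.optimize import least_squares
CI={'scene':dict(fx=493.82629120345064,cx=325.75669893937345,cy=208.097150708249,rvec=[0.72013442,-2.6890249,1.00706931],tvec=[0.46375134,0.28124761,0.97275292]),
'side':dict(fx=483.73333001050435,cx=318.28074920537705,cy=204.04333133779605,rvec=[0.6198094,-2.60125406,1.27150913],tvec=[0.45607283,0.23239317,1.11974775])}
def K(c): return np.array([[c['fx'],0,c['cx']],[0,c['fx'],c['cy']],[0,0,1.]])
def proj(c,P):
    return cv2.projectPoints(np.asarray(P,float).reshape(-1,3),np.array(c['rvec'],float),np.array(c['tvec'],float),K(c),None)[0].reshape(-1,2)
def onz(c,uv,z):
    R=cv2.Rodrigues(np.array(c['rvec'],float))[0];t=np.array(c['tvec'],float)
    d=R.T@np.linalg.inv(K(c))@np.array([uv[0],uv[1],1.]);o=-R.T@t
    return o+d*(z-o[2])/d[2]
def tri(obs):
    f=lambda p:np.concatenate([proj(c,p)[0]-uv for c,uv in obs])
    r=least_squares(f,[0.6,-.1,0.05]);return r.x,r.fun
E
python3 - <<'E'
from geo import *
S,D=CI['scene'],CI['side']
s=lambda x,y:(250+x/5-.4,160+y/5-.4)
c=lambda x,y:(260+x/5-.4,130+y/5-.4)
d=lambda x,y:(240+x/5-.4,160+y/5-.4)
pts=[((68,62,8),s(252,497),d(250,428)),((-64,62,4),s(481,378),d(439,337)),((68,-62,4),s(111,338),d(121,315)),((62,56,82),s(245,383),d(247,303)),((-58,56,82),s(465,270),d(430,232)),((62,-56,82),s(112,205),d(133,195))]
def f(p):
    x,y,a=p[:3]; r=[]
    for P,u,v in pts:
        P=np.array(P)/1000; W=[x+np.cos(a)*P[0]-np.sin(a)*P[1],y+np.sin(a)*P[0]+np.cos(a)*P[1],P[2]]
        r+=list(proj(S,W)[0]-u)+list(proj(D,W)[0]-v)
    return np.array(r)
r=least_squares(f,[.6,0,1.57]);print(r.x);print(r.fun.round(1))
for n,u,v in [('tip',c(665,377),d(632,224)),('hend',c(717,103),d(660,30)),('hst',c(690,240),d(646,125)),('pot',s(506,488),d(472,393))]:
    p,e=tri([(S,u),(D,v)]);z=.055 if n=='pot' else .009
    print(n,p.round(4),e.round(1),onz(S,u,z).round(4),onz(D,v,z).round(4))
print('cast',onz(S,(287,325),.015))
E
```

```text
[ 0.58426026 -0.01205849  1.10760039]
[-0.5  0.5 -1.9  0.3  1.8 -0.3  0.4  0.1  0.6 -2.4 -1.7 -1.1  0.5  0.1
 -1.3  1.4  2.5 -0.8 -0.  -1.8  1.2  3.  -2.4  0.7]
tip [ 0.445  -0.1749  0.01  ] [ 0.7  0.1 -0.8 -0.1] [ 0.447  -0.1752  0.009 ] [ 0.4432 -0.1769  0.009 ]
hend [ 0.5038 -0.3687  0.011 ] [ 0.7  0.1 -0.9 -0.1] [ 0.5065 -0.3703  0.009 ] [ 0.5021 -0.3725  0.009 ]
hst [ 0.4718 -0.2622  0.0152] [ 0.8  0.1 -0.9 -0.1] [ 0.4757 -0.2675  0.009 ] [ 0.4718 -0.2714  0.009 ]
pot [0.4474 0.0424 0.0534] [ 0.7  0.1 -0.8 -0.1] [0.4484 0.0439 0.055 ] [0.4447 0.0435 0.055 ]
cast [0.49321879 0.22903222 0.015     ]
```

```bash
python3 - <<'E'
from rig import robot
import numpy as np,cv2
s=robot.get_state();c=robot.camera_info('wrist')
R=cv2.Rodrigues(c['rvec'])[0]; cp=-R.T@c['tvec']; T=s['tool_rot']
print('cam in tool',T.T@(cp-s['ee_pos']),'\n',(R@T).round(3))
def Rz(a):
    x=np.array([np.cos(a),np.sin(a),0]);z=np.array([0,0,-1.]);return np.column_stack([x,np.cross(z,x),z])
for n,p,a in [('grasp',[.482,-.292,.021],1.866),('grasp',[.482,-.292,.021],1.866-np.pi),('ins',[.512,-.156,.1],1.107),('ins',[.512,-.156,.1],1.107-np.pi),('cap',[.584,-.012,.115],1.107),('cap',[.584,-.012,.115],1.107-np.pi),('cap+80',[.584,-.012,.115],1.107+1.4),('cap-80',[.584,-.012,.115],1.107-1.4)]:
    q=robot.ik(p,Rz(a));print(n,round(a,2),None if q is None else np.round(q,2))
E
```

```text
cam in tool [ 0.07836382  0.00020116 -0.16123921] 
 [[ 0.001  1.     0.   ]
 [-0.963  0.001 -0.269]
 [-0.269 -0.     0.963]]
grasp 1.87 [ 0.82  0.62 -0.42  1.89  0.38  0.71  0.47]
grasp -1.28 [ 0.39  0.59  0.13  1.91 -0.12  0.66 -2.26]
ins 1.11 [ 0.63  0.46 -0.48  1.93  0.29  0.82 -0.47]
ins -2.03 [ 1.06  0.69 -1.09  1.92  0.73  1.    2.31]
cap 1.11 [ 0.42  0.54 -0.58  1.8   0.36  0.92 -0.79]
cap -2.03 [ 0.74  0.75 -1.09  1.79  0.75  1.09  2.06]
cap+80 2.51 [ 0.54  0.59 -0.76  1.79  0.49  0.96  0.51]
cap-80 -0.29 [ 0.27  0.5  -0.39  1.8   0.24  0.89 -2.09]
```

```bash
cat > h.py <<'E'
from rig import robot
import numpy as np,cv2
from geo import *
def Rz(a,pitch=0):
    # tool down with x at yaw a
    x=np.array([np.cos(a),np.sin(a),0]);z=np.array([0,0,-1.]);return np.column_stack([x,np.cross(z,x),z])
def snap(n,f):
    c=robot.camera_info(n); im=robot.grab_frame(n)[:,:,::-1]; cv2.imwrite(f"pics/{f}.png",im); return c
def st(k=''):
    s=robot.get_state(); print(k,'t',round(s['time'],2),'p',s['ee_pos'].round(4),'F',s['force'].round(2),'M',s['moment'].round(3),'op',round(s['opening'],4)); return s
E
python3 - <<'E'
from h import *
import pickle
robot.move_ptp([.482,-.292,.16],Rz(1.866)); st()
c=snap('wrist','b_w'); pickle.dump(c,open('b_w.pkl','wb'))
E
```

```text
t 1.75 p [ 0.4814 -0.2933  0.16  ] F [ 0.42 -0.06  0.17] M [-0.06  -0.072  0.035] op 0.0944
```

View pics/b_w.png

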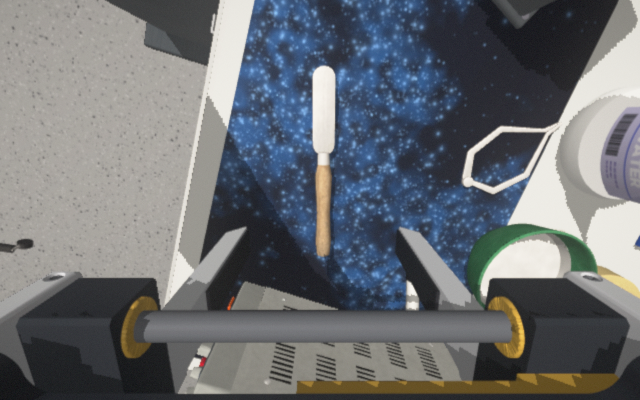

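```bash
python3 - <<'E'
from geo import *
import pickle
c=pickle.load(open('b_w.pkl','rb'))
P={n:onz(c,uv,.009) for n,uv in dict(tip=(323.5,66),ferr=(323,154),hst=(323,165),end=(323,256)).items()}
for n in P: print(n,P[n].round(4))
d=P['tip']-P['end'];print(np.linalg.norm(d),np.arctan2(d[1],d[0]),np.linalg.norm(P['tip']-P['ferr']),np.linalg.norm(P['tip']-P['hst']))
u=d/np.linalg.norm(d);m=(P['tip']+P['end'])/2;print('grip',m-u*.018,P['tip']-.117*u)
E
```

```text
tip [ 0.4473 -0.1755  0.009 ]
ferr [ 0.4712 -0.2563  0.009 ]
hst [ 0.4745 -0.2672  0.009 ]
end [ 0.5047 -0.3671  0.009 ]
0.20001659127089863 1.8618406074267697 0.08419548578343616 0.09566001432992932
grip [ 0.48112124 -0.28857927  0.009     ] [ 0.48083191 -0.28761337  0.009     ]
```

```bash
python3 - <<'E'
from h import *
import pickle
R=Rz(1.862)
robot.move_linear([.481,-.288,.06],velocity=.15,frame=R)
print(robot.move_linear([.481,-.288,.0215],velocity=.06,threshold=6)); st()
robot.gripper_to(0.0); st('closed')
robot.move_linear([.481,-.288,.12],velocity=.12); st('up')
c=snap('wrist','c_w'); pickle.dump(c,open('c_w.pkl','wb'))
E
```

```text
False
 t 3.41 p [ 0.4811 -0.288   0.0216] F [ 0.22 -0.06  0.44] M [-0.056 -0.075  0.016] op 0.0941
closed t 4.57 p [ 0.481  -0.288   0.0215] F [ 0.2   0.28 -1.37] M [-0.003 -0.131  0.014] op 0.0177
up t 5.54 p [ 0.4806 -0.2878  0.1193] F [ 0.39 -0.32 -1.3 ] M [ 0.011 -0.06   0.015] op 0.0174
```

View pics/c_w.png

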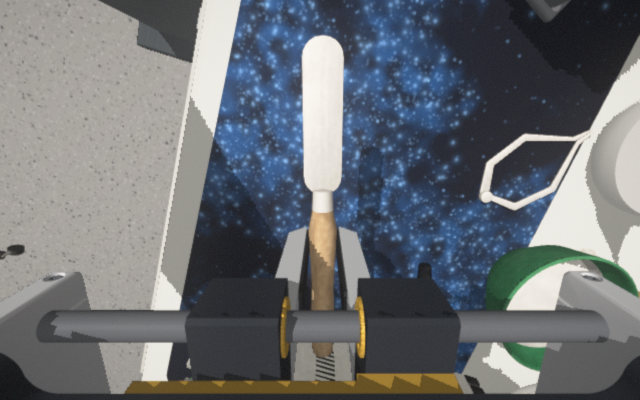

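```bash
python3 - <<'E'
from h import *
import pickle
robot.move_ptp([.488,-.204,.15],Rz(1.1076)); st()
c=snap('wrist','d_w'); pickle.dump(c,open('d_w.pkl','wb')); snap('scene','d_s')
a=cv2.imread("pics/d_w.png");cv2.imwrite("pics/d_wc.png",cv2.resize(a[0:190,200:450],(800,608))[:600])
a=cv2.imread("pics/d_s.png");cv2.imwrite("pics/d_sc.png",cv2.resize(a[130:280,260:460],(800,600)))
E
```

```text
t 6.42 p [ 0.4878 -0.2043  0.1496] F [ 0.59 -0.79 -1.02] M [-0.024 -0.112 -0.026] op 0.0174
```

View pics/d_wc.png

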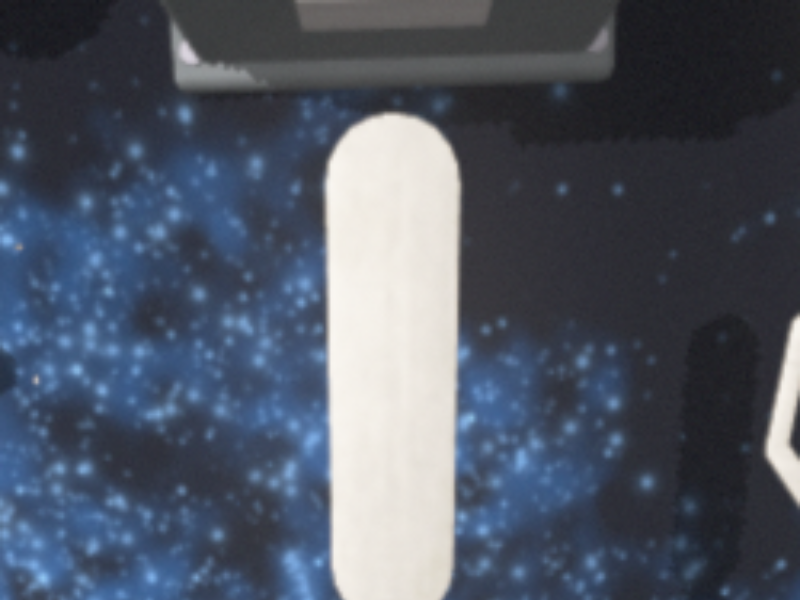

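View pics/d_sc.png

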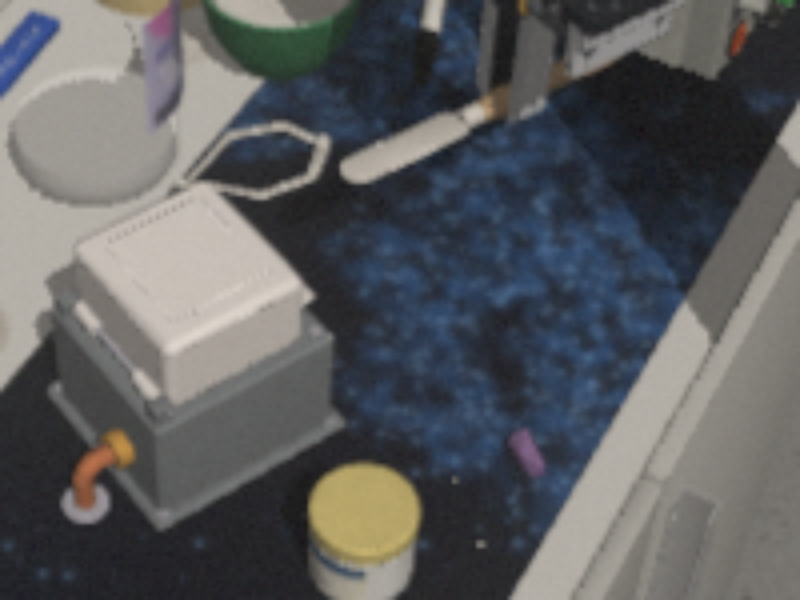

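```bash
python3 - <<'E'
from geo import *
import pickle
c=pickle.load(open('d_w.pkl','rb'))
g=lambda x,y:(200+x/3.2-.35,y/3.2-.35)
for n,a,b,z in [('foot',(178,91),(613,82),.0),('lip',(302,30),(493,26),.088),('blade',(327,190),(460,188),.138)]:
    A,B=onz(c,g(*a),z),onz(c,g(*b),z); d=B-A; print(n,A.round(4),B.round(4),'w',np.linalg.norm(d).round(4),'mid',((A+B)/2).round(4),'ang of normal',np.arctan2(d[1],d[0])+np.pi/2)
print('tip',onz(c,g(393,112),.138), 'expected',np.array([.4878,-.2043])+.117*np.array([np.cos(1.1076),np.sin(1.1076)]))
for yaw in (1.107,1.125):
  for o in ([.5843,-.0121],):
    e=np.array([np.cos(yaw),np.sin(yaw)]);print('model foot',o-.064*e,'lip',o-.061*e)
E
```

```text
foot [ 0.5012 -0.0379  0.    ] [ 0.6149 -0.0917  0.    ] w 0.1257 mid [ 0.5581 -0.0648  0.    ] ang of normal 1.1286487012467035
lip [ 0.5356 -0.0667  0.088 ] [ 0.5708 -0.0834  0.088 ] w 0.039 mid [ 0.5532 -0.0751  0.088 ] ang of normal 1.1286003457915887
blade [ 0.5255 -0.1043  0.138 ] [ 0.5453 -0.1138  0.138 ] w 0.0219 mid [ 0.5354 -0.1091  0.138 ] ang of normal 1.1239496063029621
tip [ 0.54042122 -0.09878244  0.138     ] expected [ 0.54007676 -0.09962842]
model foot [ 0.55566982 -0.06933908] lip [ 0.55701186 -0.066656  ]
model foot [ 0.5567047  -0.06984513] lip [ 0.55799823 -0.06713832]
```

```bash
python3 - <<'E'
from geo import *
import pickle
c=pickle.load(open('d_w.pkl','rb'))
o=np.array([.5843,-.0121])
def W(P,o,a): 
    x,y,z=np.array(P)/1000;return [o[0]+np.cos(a)*x-np.sin(a)*y,o[1]+np.sin(a)*x+np.cos(a)*y,z]
# fit combining scene/side/wrist
S,D=CI['scene'],CI['side']
s=lambda x,y:(250+x/5-.4,160+y/5-.4); d=lambda x,y:(240+x/5-.4,160+y/5-.4); g=lambda x,y:(200+x/3.2-.35,y/3.2-.35)
for a in (1.108,1.126):
  for P in [(-61,32,88),(-61,-32,88),(-58,56,82),(-58,-56,82),(-64,62,0),(-64,-62,0),(-64,62,8)]:
    u=proj(c,W(P,o,a))[0]; print(P,((u[0]-200)*3.2).round(),(u[1]*3.2).round())
E
python3 - <<'E'
import cv2
a=cv2.imread("pics/d_w.png");cv2.imwrite("pics/d_wd.png",cv2.resize(a[0:60,220:420],(800,240),interpolation=cv2.INTER_CUBIC))
E
```

```text
(-61, 32, 88) 236.0 -25.0
(-61, -32, 88) 554.0 -25.0
(-58, 56, 82) 124.0 -31.0
(-58, -56, 82) 666.0 -30.0
(-64, 62, 0) 180.0 105.0
(-64, -62, 0) 607.0 106.0
(-64, 62, 8) 174.0 97.0
(-61, 32, 88) 242.0 -22.0
(-61, -32, 88) 559.0 -28.0
(-58, 56, 82) 129.0 -25.0
(-58, -56, 82) 671.0 -35.0
(-64, 62, 0) 185.0 109.0
(-64, -62, 0) 612.0 101.0
(-64, 62, 8) 179.0 102.0
```

View pics/d_wd.png

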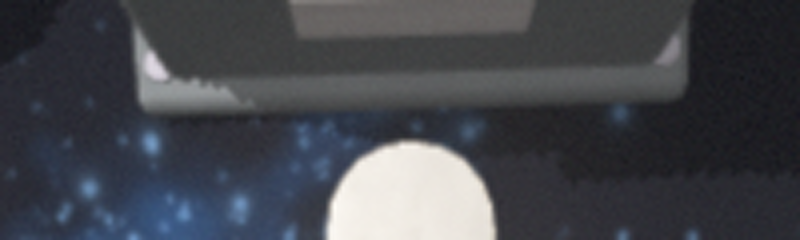

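```bash
python3 - <<'E'
from h import *
import pickle
robot.move_linear([.460,-.256,.165],velocity=.2,frame=Rz(1.128)); st()
c=snap('wrist','e_w'); pickle.dump(c,open('e_w.pkl','wb'))
a=cv2.imread("pics/e_w.png");cv2.imwrite("pics/e_wc.png",cv2.resize(a[0:150,220:420],(800,600),interpolation=cv2.INTER_CUBIC))
E
```

```text
t 6.97 p [ 0.4596 -0.2568  0.1649] F [ 0.12  0.18 -0.16] M [-0.01  -0.085 -0.02 ] op 0.017
```

View pics/e_wc.png

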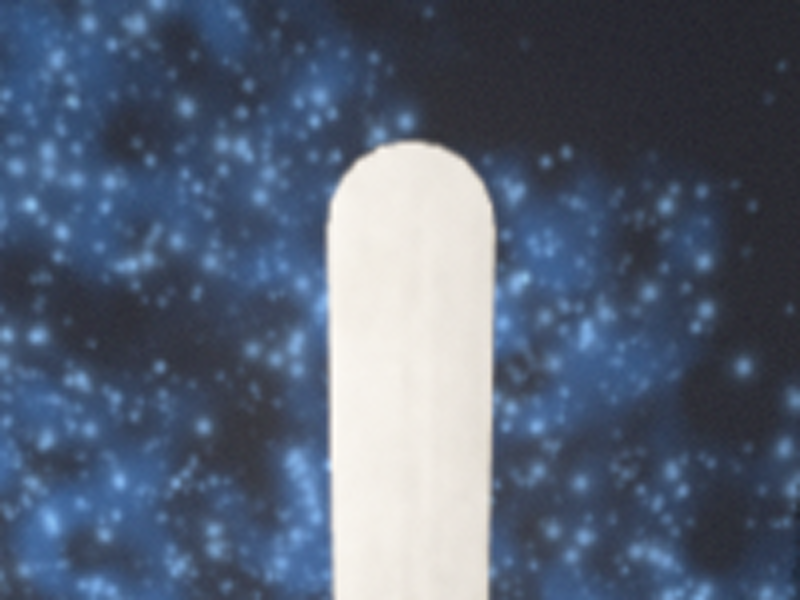

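```bash
python3 - <<'E'
from h import *
import pickle
R=Rz(1.128);e=R[:2,0];o=np.array([.585,-.009])
p=o-.150*e
robot.move_linear([.460,-.256,.205],velocity=.2)
robot.move_linear([*p,.205],velocity=.2,frame=R); st()
c=snap('wrist','f_w'); pickle.dump(c,open('f_w.pkl','wb'))
a=cv2.imread("pics/f_w.png");cv2.imwrite("pics/f_wc.png",cv2.resize(a[0:150,220:420],(800,600),interpolation=cv2.INTER_CUBIC))
E
```

```text
t 8.16 p [ 0.5201 -0.1455  0.2045] F [ 0.21 -0.43 -0.53] M [-0.069  0.01  -0.02 ] op 0.0175
```

View pics/f_wc.png

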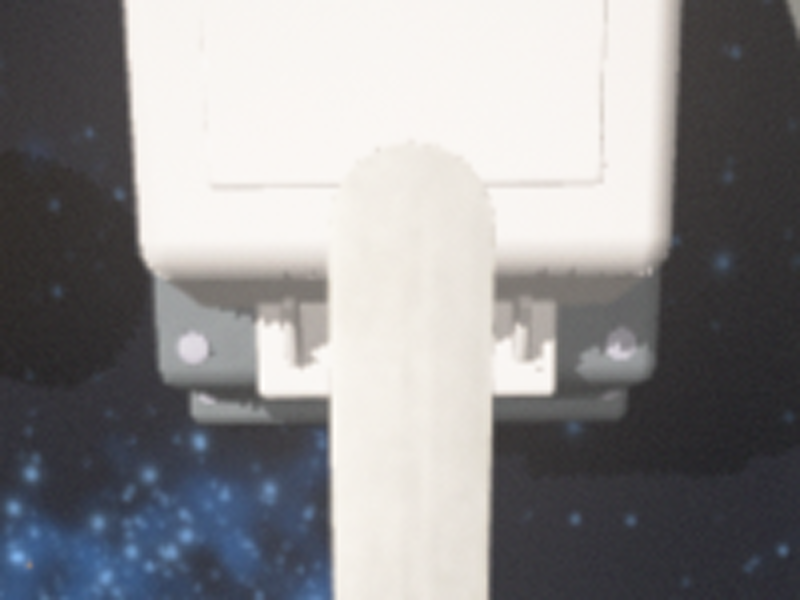

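```bash
python3 - <<'E'
from geo import *
import pickle
c=pickle.load(open('f_w.pkl','rb'))
g=lambda x,y:(220+x/4-.4,y/4-.4)
T=np.array([.5201,-.1455]);e=np.array([np.cos(1.128),np.sin(1.128)]);n=np.array([-e[1],e[0]])
for k,a,b,z,x in [('foot',(192,421),(628,420),0,-.064),('lip',(257,396),(556,395),.088,-.061),('box',(161,384),(655,382),.082,-.058)]:
    A,B=onz(c,g(*a),z),onz(c,g(*b),z); d=B-A;m=((A+B)/2)[:2]; an=np.arctan2(d[1],d[0])+np.pi/2
    print(k,'w',np.linalg.norm(d).round(4),'ang',an.round(4),'origin',(m-x*e).round(4),'rel TCP along/lat',((m-T)@e).round(4),((m-T)@n).round(4))
t=onz(c,g(412,142),.192)[:2];print('tip rel',((t-T)@e).round(4),((t-T)@n).round(4))
E
```

```text
foot w 0.1265 ang 1.1299 origin [ 0.5854 -0.0074] rel TCP along/lat 0.0888 0.0002
lip w 0.0655 ang 1.1309 origin [ 0.5847 -0.0073] rel TCP along/lat 0.0915 0.0008
box w 0.1103 ang 1.1315 origin [ 0.5849 -0.0075] rel TCP along/lat 0.0944 0.0005
tip rel 0.1179 -0.0003
```

```bash
cat >> h.py <<'E'
YAW=1.131;O=np.array([.585,-.0075]);EX=np.array([np.cos(YAW),np.sin(YAW),0]);EY=np.array([-EX[1],EX[0],0]);EZ=np.array([0,0,1.])
def B(x,y,z): return np.array([O[0],O[1],0])+x*EX+y*EY+z*EZ
def inB(p): d=np.array(p)-[O[0],O[1],0]; return np.array([d@EX,d@EY,d[2]])
E
python3 - <<'E'
from h import *
R=Rz(YAW)
robot.move_linear(B(-.195,0,.205),velocity=.25,frame=R)
robot.move_linear(B(-.195,0,.0972),velocity=.2); robot.pause(.2); s=st('pre'); print(inB(s['ee_pos']))
snap('scene','g_s');a=cv2.imread("pics/g_s.png");cv2.imwrite("pics/g_sc.png",cv2.resize(a[150:270,260:420],(800,600),interpolation=cv2.INTER_CUBIC))
print(robot.move_linear(B(-.162,0,.0972),velocity=.04,threshold=4)); s=st('ins'); print(inB(s['ee_pos']))
snap('scene','g_s2');a=cv2.imread("pics/g_s2.png");cv2.imwrite("pics/g_sc2.png",cv2.resize(a[150:270,260:420],(800,600),interpolation=cv2.INTER_CUBIC))
E
```

```text
pre t 9.43 p [ 0.5026 -0.1842  0.0983] F [ 0.89 -0.05 -0.16] M [-0.05  -0.038  0.019] op 0.0174
[-0.19492727 -0.00064312  0.09833008]
False
ins t 10.45 p [ 0.5159 -0.1543  0.0972] F [-0.05  0.05 -0.97] M [ 0.033 -0.09  -0.004] op 0.0174
[-1.62265793e-01 -1.05078573e-05  9.71901814e-02]
```

View pics/g_sc2.png

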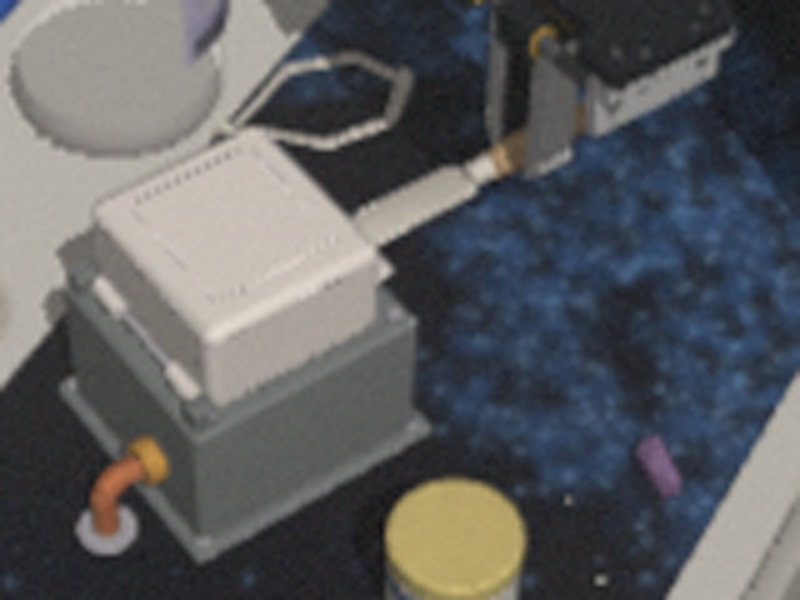

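```bash
cat >> h.py <<'E'
def tcp_for(th,r=.095,dz=0.0):
    x=.050-r*np.cos(th)+.002*np.sin(th); z=.086+r*np.sin(th)+.002*np.cos(th)
    return B(x-.117,0,z-.001+.0125+dz)
E
python3 - <<'E'
from h import *
for th in (.05,.12,.2,.28):
    robot.move_linear(tcp_for(th),velocity=.05); st(th)
snap('scene','h_s');a=cv2.imread("pics/h_s.png");cv2.imwrite("pics/h_sc.png",cv2.resize(a[150:270,260:420],(800,600),interpolation=cv2.INTER_CUBIC))
E
```

```text
0.05 t 10.79 p [ 0.5162 -0.154   0.1046] F [-0.17  0.63 -2.4 ] M [-0.104  0.024  0.009] op 0.0173
0.12 t 11.07 p [ 0.5166 -0.1533  0.1112] F [ 0.67 -0.06 -1.04] M [-0.07  -0.038  0.039] op 0.0174
0.2 t 11.38 p [ 0.5172 -0.1519  0.1187] F [-0.8  -0.   -0.92] M [ 0.027 -0.088 -0.046] op 0.0172
0.28 t 11.68 p [ 0.5181 -0.1501  0.126 ] F [-0.36  0.23 -0.17] M [-0.059 -0.04  -0.024] op 0.0172
```

View pics/h_sc.png

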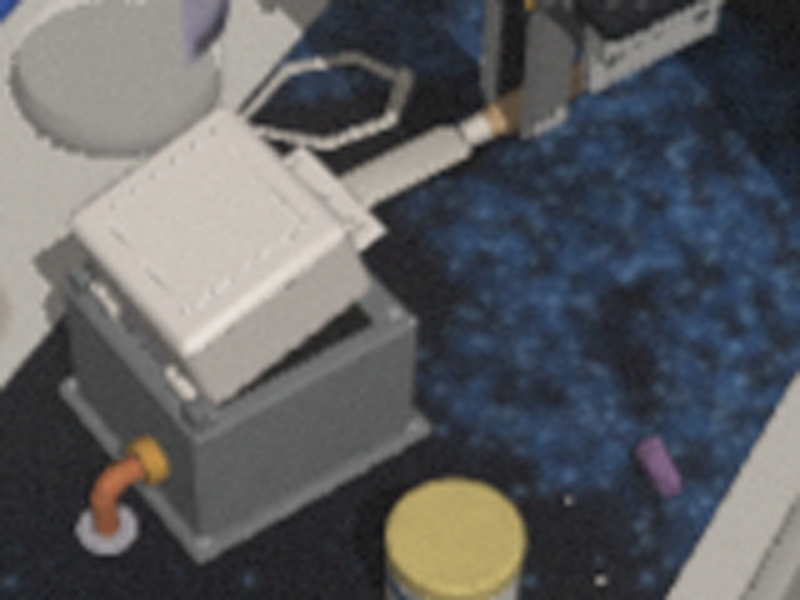

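```bash
python3 - <<'E'
from h import *
for th in (.4,.55,.7,.85,1.0):
    robot.move_linear(tcp_for(th),velocity=.08); st(th)
snap('scene','i_s');a=cv2.imread("pics/i_s.png");cv2.imwrite("pics/i_sc.png",cv2.resize(a[120:270,240:440],(800,600),interpolation=cv2.INTER_CUBIC))
E
```

```text
0.4 t 12.02 p [ 0.52   -0.1464  0.1369] F [ 0.45  0.11 -1.03] M [-0.022 -0.057  0.014] op 0.0172
0.55 t 12.34 p [ 0.5229 -0.1401  0.1494] F [-0.03 -0.44 -1.61] M [-0.027 -0.074  0.021] op 0.0174
0.7 t 12.67 p [ 0.5265 -0.1323  0.1607] F [-0.15 -0.49 -1.21] M [-0.002 -0.046 -0.066] op 0.0169
0.85 t 12.99 p [ 0.5308 -0.123   0.1706] F [-0.23 -0.59 -1.5 ] M [-0.012 -0.032 -0.027] op 0.0175
1.0 t 13.32 p [ 0.5357 -0.1125  0.1788] F [ 0.   -0.07 -0.82] M [-0.017 -0.002 -0.036] op 0.017
```

View pics/i_sc.png

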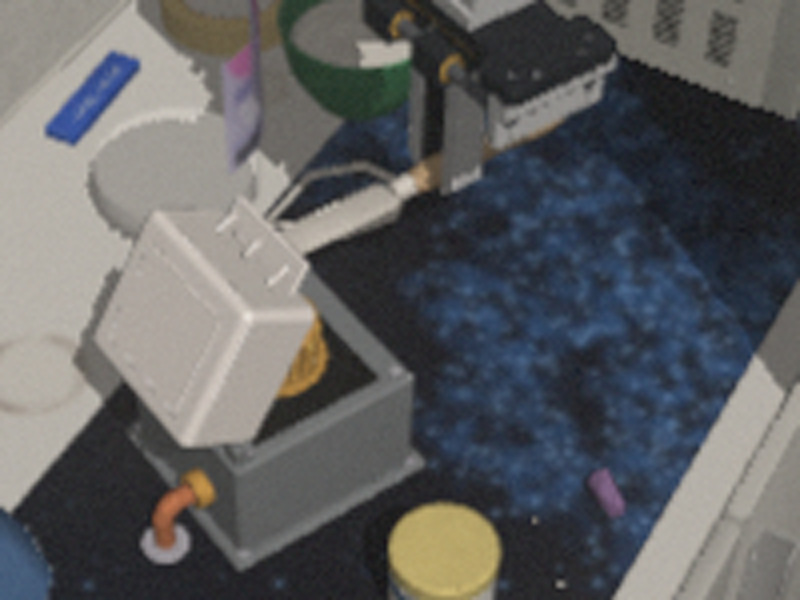

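Works; the cap is visible underneath. Continue the arc past upright.

```bash
python3 - <<'E'
from h import *
for th in (1.15,1.3,1.45,1.6,1.75,1.88,1.95):
    r=robot.move_linear(tcp_for(th),velocity=.08,threshold=12); st(th)
    if r: break
snap('scene','j_s');a=cv2.imread("pics/j_s.png");cv2.imwrite("pics/j_sc.png",cv2.resize(a[120:270,240:440],(800,600),interpolation=cv2.INTER_CUBIC))
E
```

```text
1.15 t 13.69 p [ 0.5411 -0.101   0.1853] F [-0.38  0.05 -0.86] M [-0.04  -0.016  0.008] op 0.0173
1.3 t 14.02 p [ 0.5468 -0.0887  0.1897] F [ 0.08 -0.4  -0.8 ] M [-0.027 -0.049 -0.093] op 0.0173
1.45 t 14.34 p [ 0.5527 -0.076   0.1921] F [ 0.23 -0.02 -1.06] M [-0.02  -0.088 -0.004] op 0.0174
1.6 t 14.67 p [ 0.5587 -0.0631  0.1923] F [-0.05 -0.03 -1.28] M [-0.13  -0.017 -0.013] op 0.0172
1.75 t 14.99 p [ 0.5647 -0.0504  0.1905] F [ 0.78 -0.2  -0.88] M [-0.005 -0.046  0.003] op 0.0175
1.88 t 15.3 p [ 0.5697 -0.0396  0.1872] F [ 0.48  0.62 -1.82] M [-0.07  -0.04   0.008] op 0.0171
1.95 t 15.55 p [ 0.572  -0.0356  0.1847] F [-3.11 -6.95  0.99] M [-1.448  0.586 -0.081] op 0.0176
```

View pics/j_sc.png

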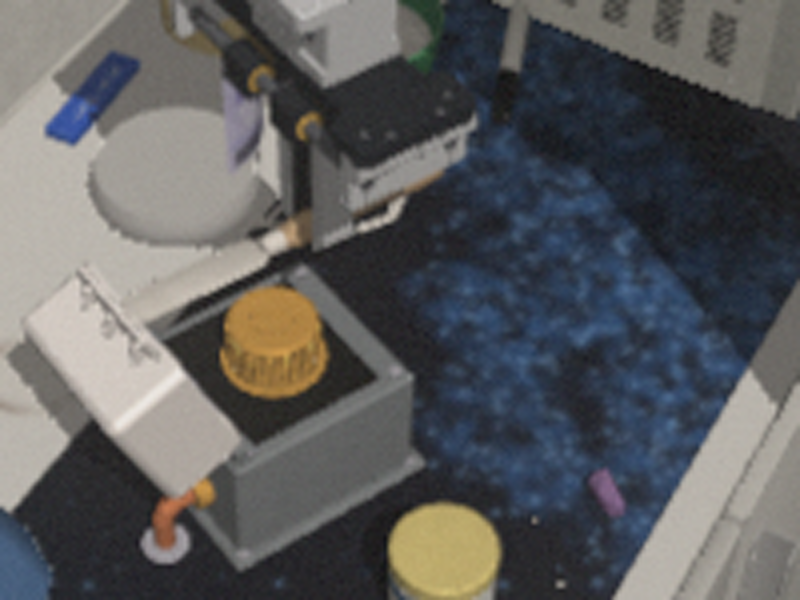

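```bash
python3 - <<'E'
from h import *
robot.move_linear(B(-.10,0,.187),velocity=.15)
robot.move_linear(B(-.20,0,.20),velocity=.25)
robot.move_ptp([.481,-.288,.10],Rz(1.862)); st()
snap('wrist','k_w');snap('side','k_s');a=cv2.imread("pics/k_s.png");cv2.imwrite("pics/k_sc.png",cv2.resize(a[120:270,240:440],(800,600),interpolation=cv2.INTER_CUBIC))
E
```

```text
t 17.59 p [ 0.482  -0.2866  0.1003] F [ 0.03  1.05 -0.62] M [ 0.009 -0.129  0.005] op 0.0173
```

View pics/k_w.png

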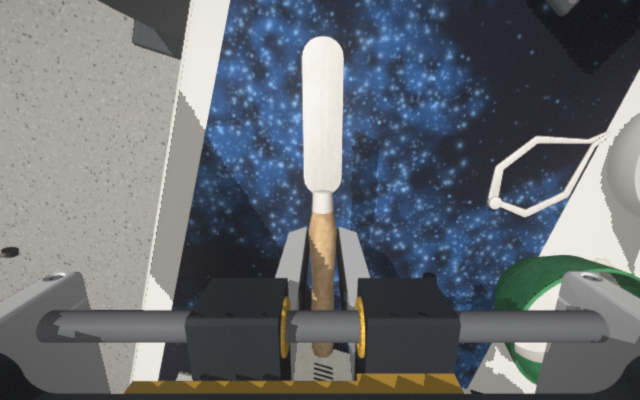

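View pics/k_sc.png

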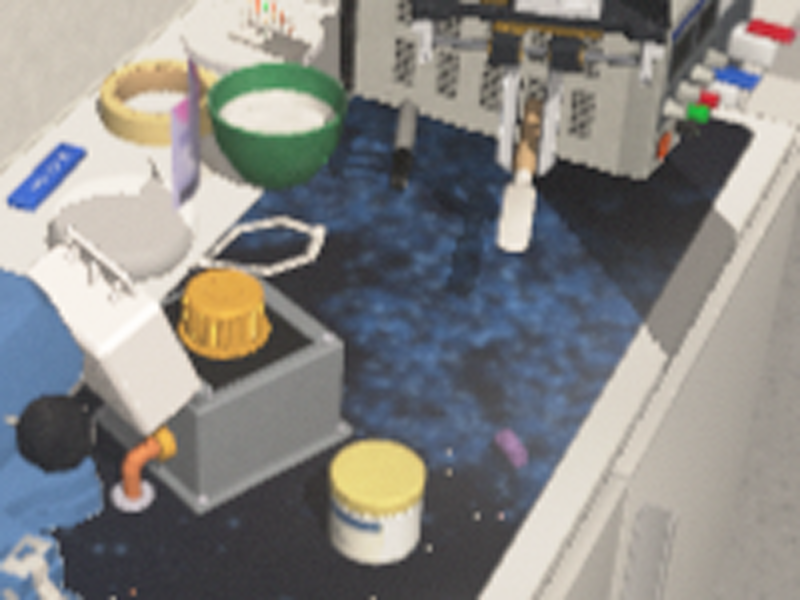

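```bash
python3 - <<'E'
from h import *
robot.move_linear([.481,-.288,.035],velocity=.15)
print(robot.move_linear([.481,-.288,.0218],velocity=.04,threshold=5)); st()
robot.gripper_to(0.05); robot.pause(.3); st('open')
robot.move_linear([.481,-.288,.12],velocity=.15)
robot.gripper_to(0.094); st()
snap('wrist','l_w')
E
```

```text
True
 t 18.68 p [ 0.481  -0.2881  0.0214] F [-2.18  0.07  8.24] M [ 0.129  0.211 -0.032] op 0.0172
open t 19.66 p [ 0.4806 -0.2879  0.0211] F [ 0.78 -0.31  0.1 ] M [-0.042 -0.124  0.056] op 0.0499
 t 21.29 p [ 0.481 -0.288  0.12 ] F [ 0.61 -1.34  0.29] M [-0.027 -0.127  0.05 ] op 0.0942
```

View pics/l_w.png

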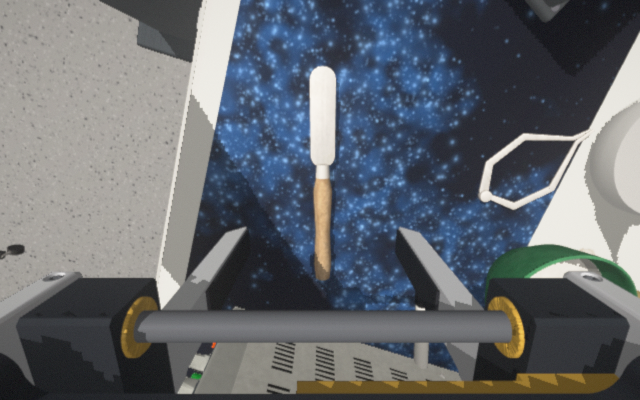

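```bash
python3 - <<'E'
from h import *
import pickle
robot.move_linear([.481,-.288,.22],velocity=.3)
robot.move_ptp(B(-.03,0,.23),Rz(YAW)); s=st(); print(s['qpos'].round(2))
c=snap('wrist','m_w'); pickle.dump(c,open('m_w.pkl','wb'))
E
```

```text
t 22.98 p [ 0.5719 -0.0357  0.2293] F [-0.3  -0.29  0.31] M [-0.084 -0.048  0.009] op 0.094
[ 0.36  0.35 -0.44  1.73  0.17  1.1  -0.57]
```

View pics/m_w.png

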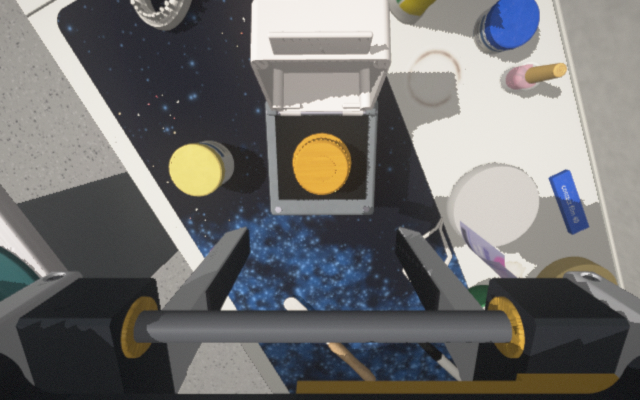

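```bash
python3 - <<'E'
from h import *
import pickle
c=pickle.load(open('m_w.pkl','rb')); a=cv2.imread('pics/m_w.png')
m=cv2.inRange(cv2.cvtColor(a,cv2.COLOR_BGR2HSV),(8,120,90),(28,255,255)); m[:,:280]=0;m[:,360:]=0;m[:120]=0;m[205:]=0
ys,xs=np.nonzero(m);print(xs.min(),xs.max(),ys.min(),ys.max())
cx=(xs.min()+xs.max())/2
for v in (ys.min(),ys.max()): print(v,inB(onz(c,(cx,v),.116)).round(4))
print(inB(onz(c,(xs.min(),163),.116)),inB(onz(c,(xs.max(),163),.116)))
E
```

```text
292 351 132 194
132 [0.0319 0.0006 0.116 ]
194 [-0.0253  0.0006  0.116 ]
[0.00403615 0.02760936 0.116     ] [ 0.00406867 -0.02648115  0.116     ]
```

```bash
python3 - <<'E'
import cv2
a=cv2.imread("pics/m_w.png");cv2.imwrite("pics/m_wc.png",cv2.resize(a[115:215,262:382],(720,600),interpolation=cv2.INTER_CUBIC))
E
```

```text
(no output)
```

View pics/m_wc.png

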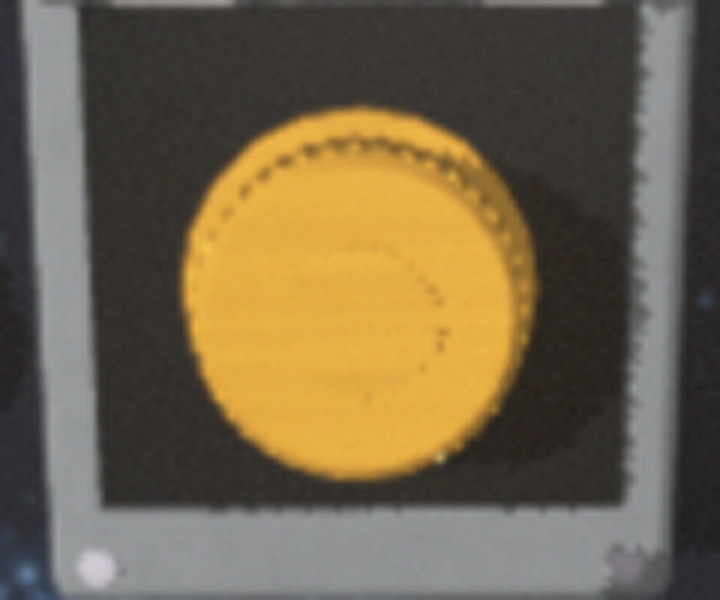

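```bash
python3 - <<'E'
from h import *
R=Rz(YAW)
robot.move_linear(B(0,.0005,.17),velocity=.2,frame=R)
print(robot.move_linear(B(0,.0005,.112),velocity=.08,threshold=8)); st()
robot.gripper_to(0.0); s=st('closed'); print(inB(s['ee_pos']).round(4))
q=np.array(s['qpos']); M0=s['moment'][2]
for d in (4,8,12,16):
    qq=q.copy(); qq[6]+=np.radians(d); robot.goto_joints(qq); s=st(d)
    if abs(s['moment'][2]-M0)>.35: break
E
```

```text
False
 t 24.39 p [ 0.5848 -0.0072  0.1123] F [-0.12  0.4   0.46] M [-0.053 -0.086 -0.013] op 0.0941
closed t 25.12 p [ 0.5846 -0.0073  0.1121] F [-0.15  0.61  1.32] M [-0.051 -0.02   0.039] op 0.0515
[0.     0.0005 0.1121]
4 t 25.38 p [ 0.5845 -0.0073  0.112 ] F [-0.45  0.76  0.29] M [-0.079  0.034 -0.002] op 0.0519
8 t 25.62 p [ 0.5844 -0.0073  0.1121] F [-2.12  0.3   2.15] M [ 0.062  0.578 -0.196] op 0.0515
12 t 25.88 p [ 0.5844 -0.0072  0.112 ] F [-3.18  2.76  1.74] M [ 0.372  0.792 -0.667] op 0.0517
```

```bash
python3 - <<'E'
from h import *
s=st(); q=np.array(s['qpos']); q[6]-=np.radians(12)
for d in (0,-6,-12,-18,-24):
    qq=q.copy(); qq[6]+=np.radians(d); robot.goto_joints(qq); s=st(d)
    if abs(s['moment'][2])>.45: break
E
```

```text
t 25.88 p [ 0.5844 -0.0072  0.112 ] F [-3.18  2.76  1.74] M [ 0.372  0.792 -0.667] op 0.0517
0 t 26.2 p [ 0.5846 -0.0072  0.1121] F [ 0.02  0.1  -0.09] M [ 0.065 -0.111 -0.02 ] op 0.0519
-6 t 26.45 p [ 0.5845 -0.0072  0.112 ] F [0.78 0.17 0.02] M [ 0.032 -0.103 -0.051] op 0.0517
-12 t 26.7 p [ 0.5845 -0.0072  0.112 ] F [ 0.76 -0.21 -0.25] M [-0.041 -0.155  0.009] op 0.0515
-18 t 26.95 p [ 0.5844 -0.0072  0.112 ] F [ 0.06  0.32 -0.64] M [ 0.021 -0.07   0.002] op 0.0513
-24 t 27.2 p [ 0.5845 -0.0072  0.112 ] F [-0.15  0.07  0.27] M [ 0.025 -0.059  0.003] op 0.0518
```

```bash
python3 - <<'E'
from h import *
s=st(); q=np.array(s['qpos'])
for d in (-20,-40,-60):
    qq=q.copy(); qq[6]+=np.radians(d); robot.goto_joints(qq); s=st(d)
    if abs(s['moment'][2])>.45: break
p=s['ee_pos']; print(robot.move_linear(p+[0,0,.006],velocity=.03,threshold=6)); st('lift')
E
```

```text
t 27.2 p [ 0.5845 -0.0072  0.112 ] F [-0.15  0.07  0.27] M [ 0.025 -0.059  0.003] op 0.0518
-20 t 27.63 p [ 0.5845 -0.0072  0.112 ] F [0.83 0.19 1.13] M [ 0.002 -0.07  -0.01 ] op 0.0515
-40 t 28.07 p [ 0.5845 -0.0072  0.112 ] F [ 0.81 -0.47 -0.89] M [ 0.071 -0.061  0.03 ] op 0.0516
-60 t 28.52 p [ 0.5845 -0.0072  0.112 ] F [0.38 0.55 0.05] M [ 0.031 -0.065 -0.022] op 0.0517
False
lift t 28.87 p [ 0.5846 -0.0072  0.1183] F [-0.36 -0.51 -0.43] M [-0.019  0.005 -0.002] op 0.0517
```

```bash
python3 - <<'E'
from h import *
p=robot.get_state()['ee_pos']; print(robot.move_linear([p[0],p[1],.26],velocity=.1,threshold=8)); robot.pause(.5); st('up')
for n in('scene','side'): snap(n,'n_'+n)
snap('wrist','n_w')
a=cv2.imread("pics/n_scene.png");cv2.imwrite("pics/n_c.png",cv2.resize(a[90:300,240:520],(800,600),interpolation=cv2.INTER_CUBIC))
a=cv2.imread("pics/n_side.png");cv2.imwrite("pics/n_d.png",cv2.resize(a[90:300,210:490],(800,600),interpolation=cv2.INTER_CUBIC))
E
```

```text
False
up t 30.93 p [ 0.5846 -0.0072  0.26  ] F [-0.09 -0.82 -1.16] M [ 0.041 -0.003  0.019] op 0.0517
```

View pics/n_c.png

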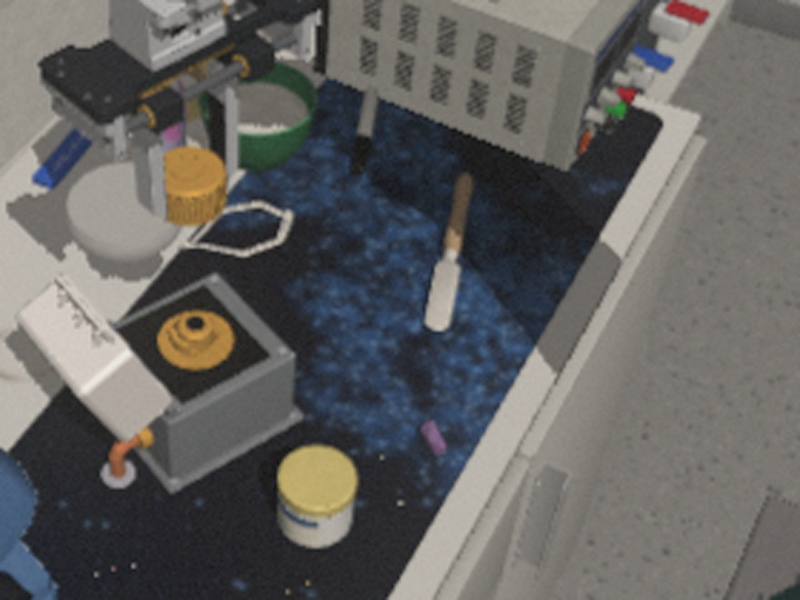

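View pics/n_d.png

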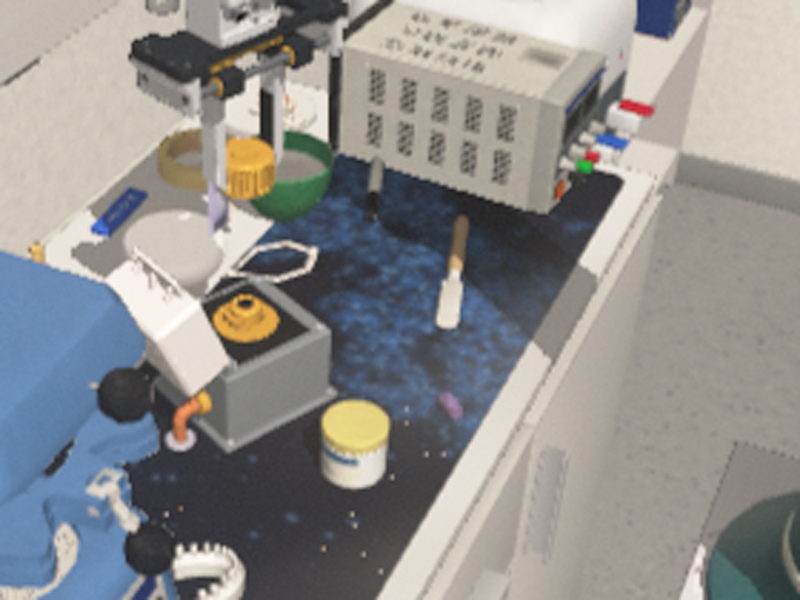

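Both pictures show the cap held level well above the bare seat. The hood is folded back against its stop, the spatula lies flat, and the pot and cast have not moved. I'm handing the job in.

```bash
python3 -c "
from h import *
robot.sign_off(); st()"
```

```text
the job is handed in; nothing more can be done
the job is handed in; nothing more can be done
```

The job is done and handed in, with the clock at about 31 s of the 67 s allowed.

- **Hood:** I slid the spatula blade into the slot under the lip without touching anything and raised the hood with the blade alone. It is folded back against its stop at about 1.95 rad. The force rose to about 7 N when it reached the stop.
- **Spatula:** It is back at its original place on the mat, let go. The pictures show it lying flat, and it did not slip in the grip.
- **Cap:** Turning it the way that increases joint 7, it stopped within about 12°, and I backed off at about 0.7 N m. The other way it turned freely through about 84°. It then lifted off with no noticeable resistance.
- **Last checks:** The cap is in the fingers (opening 51.7 mm, matching its 52 mm width), level in both pictures. Its underside is about 0.23 m above the worktop, roughly 15 cm above the seat. The forces on the tool were near zero. The pot and cast look unmoved.

Two things went less than smoothly. My first estimate of the outlet's position from the fixed cameras was about 5 mm and 1.3° off, so I corrected it with the wrist camera before inserting the blade. I never picked out the die in the pictures, but nothing in the motion went near the left side where it stands.

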